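Press a stone cast into its spring holder with a ratchet clamp

ROBOT

A 6-joint arm with a two-finger parallel gripper is mounted at the origin on the work surface. World frame = base frame: x ahead of the robot, y to its left, z up, the work surface at z = 0. Lengths are in m, angles in degrees, forces in N, time in s.
With the tool pointing down it reaches from about 0.35 to 0.875 m from the base axis. Payload 4.2 kg.
Tool frame: the origin (TCP) lies midway between the tips of the shut fingers; the grasp point (between the pads) lies 19 mm behind it; y points along the fingers, z is the direction in which the jaws open and shut, and the axes are right-handed (so a half turn about y gives the same grasp; the last joint's range is limited). The gripper opens to 87 mm and grips with 3 to 60 N. Pads are 19 mm wide; open, the fingers measure 117 mm over their backs; the gripper's body (75 mm by 190 mm) begins 51 mm behind the grasp point.
Start: joints at [-57.261, 22.042, 0.453, 0, -68.411, -14.817], TCP at [0.192, -0.595, 0.187] pointing down, gripper open.
Joint ranges: [-179.83, 179.83], [-69.29, 118.12], [-61.27, 80.66], [-181.25, 117.63], [-171.15, -9.14], [-177.46, 177.46]. Speed limits (degrees/s): [159.86, 159.86, 180, 180, 180, 180].

INTERFACE

Orientations are given as [roll, pitch, yaw] about the fixed x, y, z axes, in that order (R = Rz(yaw) Ry(pitch) Rx(roll)).
In Python, from workcell import env gives the robot as it stands. The module is installed in compiled form; this text tells all that it offers. Calls block until the motion is done:
- env.goto(position, orientation): joint-space move of the TCP to a pose.
- env.move_straight(position, rotation=None, rate=0.15, force_limit=None): straight line of the TCP; rotation=None keeps the orientation; rate is the mean speed in m/s. With force_limit (N) it stops when the force on the tool has changed by that much, and returns True; else False.
- env.set_joints(angles): joint-space move.
- env.gripper_to(opening, grasp_force=None): opening from 0.0 (shut) to 1.0 (fully open); grasp_force is the grip in N (None keeps the last); returns when the fingers have stopped.
- env.dwell(seconds).
- env.inverse_kinematics(position, orientation): joint angles nearest the present ones, or None.
- env.read_state(): the state.
- env.grab_frame(name): name is "scene" or "top" or "wrist"; returns a dict with "image" (480x640x3 uint8, blue, green, red), "fx", "fy", "cx", "cy" (pixels), "position" and "orientation" of the camera in the world. Camera axes: x right, y up, looking along -z (the intrinsics and any distortion apply to the point x, -y, -z); pixel columns grow to the right and rows downward; lengths in m; the calibration is good to about 2 mm. A picture is of the moment at which its call begins. There is no depth.
A pose or a line that the arm cannot do raises env.Unreachable and nothing moves.
- env.close_job(): hands the job in, once; it reports no verdict.
Trained networks look in a picture, given as the dict that the camera call returned (one of the last four; its "shot" number tells which), for a name from the list of things; names that differ only in an ending like _2 or _b are one class to them, and where a whole thing is asked for, a point or a joint stands for the part that bears it (a point fixed in the world has none). Each returns a list of dicts, best first, with "score" (0 to 1); they miss things now and then, are a little off and sometimes report something else, mostly with a low value. They report only what shows in the picture. A call takes as long as a camera call.
- env.search_frame(picture, thing): "xyz" ([x, y, z] in m, in world coordinates, good to about 4 mm: the middle of the surface that is visible of it).
- env.trace(picture, thing): "mask" (480x640 bool, what is visible of it).
The state is a dict: "clock": time; "joint_positions": joint angles; "qvel": joint speeds; "joint_torque": joint torques, N m; "position": TCP position; "tool_rot": TCP orientation; "force": force on the tool from outside, world axes, zero at the start; "wrist_torque": the same for the moment, N m; "opening": opening from 0.0 (shut) to 1.0 (fully open).
Only numpy, scipy, OpenCV 4.12 (cv2) and the standard library are available. Lean on these libraries where they do the work, as an engineer would, in place of code of your own. Each camera call takes 0.05 s, during which the arm holds its last target. There are 200 camera calls.

TASK

Lay the stone cast upright and lengthwise on the narrow rail of the bench clamp, in front of the jaw, then pump the orange trigger until the jaw has pressed the cast fully home against the blue end block, firmly but without the hard over-squeeze that cracks the stone. Then press the red release so that the jaw springs all the way back, and leave the cast seated in the holder, the trigger up and everything let go. Move the jaw only with the trigger and the release, and leave the tray, orange shield, jar and phone alone.

Things in the scene. Friction and masses are not known exactly. Their poses are not given: they have to be found in the camera images.
- cast_mid (a point): Centre of the cream stone dental cast's base block, half-way up the base (17 mm above its underside). The base is 50 mm long (x), 40 mm wide (y), 34 mm high (z), corners rounded 4 mm; a row of teeth stands 9 mm above it. Loose, 0.14 to 0.28 kg, starts upright on the table. It may go in the clamp either end first. Grasp it across its 40 mm width, fingers level with the base.
- load_spot (a point): Point on the clamp's steel rail (top 20 mm above the table, 28 mm wide; base plate beside it 10 mm). Lay the middle of the cast's underside here, length along x, within 6 mm along x and 4 mm sideways. Axes are the clamp's: x the closing direction, from jaw to blue end block, z up. The open jaw's pad face is 44 to 56 mm behind.
- home_spot (a point): Where cast_mid lies when the cast is fully home against the blue end block; same axes as load_spot, 48 mm further along x (17 mm above the rail's top).
- pad_face (a point): Centre of the face of the black pad on the moving jaw (34 mm wide, 26 mm high, face towards x of the clamp). The pad is sprung, about 4 N per mm of squeeze, 13 mm travel: the stone cracks above 35 N between pad and cast; 12 N or more, about 3 mm, makes it firmly home.
- jaw (a joint): Travel of the jaw along the clamp's x, m: 0 fully open, grows as it closes; 0.079 when the unsqueezed pad touches a cast that is home. It clicks forward in 6 mm steps, 18 mm per full stroke and full return of the trigger (less per part stroke), and cannot go back until released; then a light spring (1 to 4 N) draws it to 0 in 1 to 2 s.
- trigger_top (a point): Middle of the upper face of the orange trigger pad (44 mm along x, 36 mm wide), about 146 mm above the table when up. Push down from above with shut fingers: it goes down 61 mm about a pivot 92 mm towards x, 110 mm above the table, and springs up when let go. Free it takes 2 to 6 N with brief kicks as the catch picks up a tooth, and 0.55 N more per N of pad force: a steady 12 N at 12 N, 22 N at the cracking load.
- trigger (a joint): Angle of the trigger in rad: 0 up (at rest), 0.68 fully down (hard stop).
- release_top (a point): Middle of the upper face of the red release tab (28 mm square), 77 mm above the table, at the clamp's +y side. Pushing it down about 12 to 15 mm (1 to 5 N; hard stop near 20 mm) lifts the catch off the ratchet; hold it down until the jaw is back, with the trigger up. It springs up by itself.
- release (a joint): Angle of the release tab in rad: about 0 at rest, frees the ratchet from 0.25, stop at 0.45; rocks a little as teeth pass.
- tray: Steel instrument tray, 95 x 190 x 22 mm, origin under its centre. Leave alone.
- shield: Orange clear light shield, flat paddle 260 mm long, 110 mm wide, 4 mm thick; origin where its handle meets the blade. Leave alone.
- jar: Small clear jar, 52 mm across, 55 mm tall, origin under its centre. Leave alone.
- phone: Black phone, 150 x 72 x 9 mm, origin under its centre. Leave alone.
- clamp: The bench clamp, fixed to the table; origin at table height below a point of its centre line 17 mm behind load_spot; axes as at load_spot.
- posts_mid (a point): Midway between the two white spring posts (28 mm across, 36 mm apart, tops 54 mm above the table), 20 mm above the table, 49 mm from load_spot along x; axes as there. The posts yield sideways and grip the cast as the jaw pushes it between them (up to about 10 N at entry, then about 5 N) and hold it once home.

How it is judged (in metres and radians):
On the way, in this order (a step that is already met when the one before it is completed fails the run):
1. the cast rests on the clamp's rail, let go, short of home (x of cast_mid in the frame of load_spot between -0.02 and 0.03 m and y of cast_mid in the frame of load_spot between -0.01 and 0.01 m and z of cast_mid in the frame of load_spot below 0.021 m and contact force between the fingers and cast below 0.1 N), for 0.2 s.
2. the jaw's pad presses the cast home against the end block with at least 12 N (x of cast_mid in the frame of home_spot above -0.003 m and contact force between pad and cast above 12 N and contact force between the fingers and cast below 0.1 N), for 0.1 s.
3. the release lets the jaw spring back (value of joint jaw below 0.006 m), for 0.2 s.
At the end, for the whole second after the job is handed in: The cast is upright and home against the blue end block (within 3 mm along the clamp, 6 mm sideways, 4 mm in height, 0.08 rad in heading and tilt) and still; the jaw is back within 6 mm of fully open, the trigger up (under 0.05 rad) and the release up (under 0.2 rad) (x of cast_mid in the frame of home_spot between -0.003 and 0.003 m and y of cast_mid in the frame of home_spot between -0.006 and 0.006 m and z of cast_mid in the frame of home_spot between -0.004 and 0.004 m and angle between the x axis of cast_mid and the x axis of home_spot, either way round below 0.08 rad and angle between cast_mid's own z axis and vertical below 0.08 rad and linear speed of cast below 0.01 m/s and value of joint jaw below 0.006 m and value of joint trigger below 0.05 rad and value of joint release below 0.2 rad); the robot touches nothing.
It fails at once if the stone is cracked: more than 35 N between jaw pad and cast (contact force between pad and cast above 35 N).
It fails at once if the jaw is pushed directly by the arm (over 5 N) (contact force between any of the arm, the fingers and jaw above 5 N).
It fails at once if a bystander is shifted by more than 20 mm (distance of any of tray, shield, jar, phone from where it was at the start of the episode above 0.02 m).
It also fails if it takes over 72 s, if anything falls off the work surface, if the arm or the gripper's body presses on something with over 40 N, if the wrist force passes 120 N, or if a joint passes its speed limit or range.

## Working session

There is one attempt and no reset: what is moved stays moved. The work goes in short steps, each a Python script; the robot and the scene stay as the last script left them, time stands still between calls to the robot, and variables do not carry over. Pictures are saved under pics/ and viewed, about 8 in all and at most 12, crops included, and the job is handed in when it is done.

```bash
mkdir -p pics
python3 - <<'E'
from workcell import env
import cv2,numpy as np
s=env.read_state();print(s['clock'],s['position'],s['tool_rot'],s['force'])
ims=[]
for n in("scene","top"):
    f=env.grab_frame(n);ims.append(f['image']);print(n,f['fx'],f['cx'],f['cy'],f['position'],f['orientation'],[k for k in f])
    for t in("cast_mid","load_spot","home_spot","pad_face","trigger_top","release_top","posts_mid","clamp","tray","shield","jar","phone"):
        r=env.search_frame(f,t);print(t,[(np.round(q['xyz'],4).tolist(),round(q['score'],2)) for q in r[:2]])
    cv2.imwrite(f'pics/{n}0.png',f['image'])
E
```

```text
0.0 [ 0.19213579 -0.59401686  0.18605659] [-8.98749040e+01  4.62892388e-03  1.79130236e+01] [-0.75839218  0.37379443 -0.31519525]
scene 492.8059914470152 319.00696454011745 241.52505090350337 [ 1.13963292 -0.22465675  0.83171438] [39.14007904  0.66551689 64.75352985] ['image', 'fx', 'fy', 'cx', 'cy', 'position', 'orientation', 'shot']
cast_mid [([0.5255, -0.3278, 0.0331], 0.73), ([0.5818, 0.0449, 0.0402], 0.59)]
load_spot [([0.5827, 0.039, 0.0418], 0.55)]
home_spot [([0.5805, 0.045, 0.0417], 0.81)]
pad_face [([0.5742, 0.0106, 0.0412], 0.61)]
trigger_top [([0.5533, 0.1857, 0.1367], 0.59)]
release_top [([0.6141, 0.1517, 0.0775], 0.59)]
posts_mid [([0.5832, 0.0418, 0.0404], 0.76)]
clamp [([0.5815, 0.0386, 0.0382], 0.63)]
tray [([0.3718, 0.1085, 0.0139], 0.63)]
shield [([0.8019, -0.0511, 0.0045], 0.74), ([0.584, 0.0383, 0.0405], 0.29)]
jar [([0.6801, -0.3039, 0.0539], 0.83)]
phone [([0.4715, 0.3994, 0.0094], 0.71)]
top 614.6550779672705 318.4209931546963 241.94392359155827 [0.43894558 0.02653713 1.38894753] [  7.49341522  -0.13064565 -90.79887038] ['image', 'fx', 'fy', 'cx', 'cy', 'position', 'orientation', 'shot']
cast_mid [([0.5145, -0.3225, 0.0348], 0.72)]
load_spot [([0.5642, 0.037, 0.0198], 0.68), ([0.7951, -0.0484, 0.0007], 0.23)]
home_spot [([0.5634, 0.0324, 0.0193], 0.76), ([0.5136, -0.323, 0.0351], 0.74)]
pad_face [([0.5641, 0.0135, 0.04], 0.6), ([0.6123, 0.1508, 0.0752], 0.39)]
trigger_top [([0.6092, 0.1465, 0.0768], 0.74), ([0.5511, 0.1879, 0.1372], 0.58)]
release_top [([0.615, 0.1487, 0.0731], 0.74)]
posts_mid [([0.5651, 0.0372, 0.025], 0.7)]
clamp [([0.5633, 0.0358, 0.0169], 0.97)]
tray [([0.3743, 0.1102, 0.0038], 0.69)]
shield [([0.797, -0.0489, -0.0011], 0.75)]
jar [([0.6641, -0.3062, 0.054], 0.93)]
phone [([0.4625, 0.3963, 0.0128], 0.72)]
```

View pics/scene0.png

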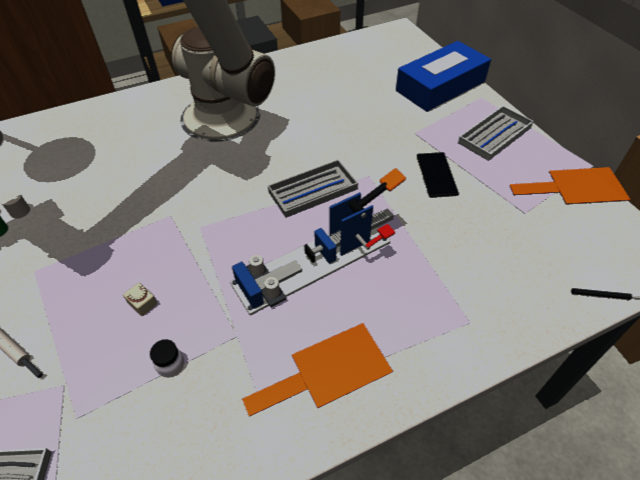

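View pics/top0.png

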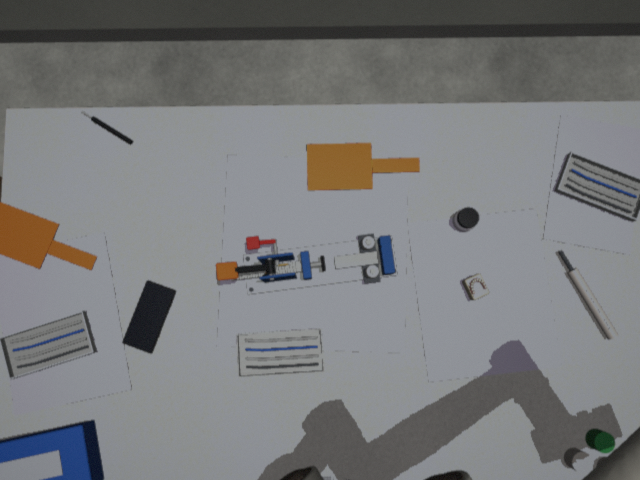

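The clamp's x axis runs along roughly world −y, with the end block at top pixel (387,255), the posts at (368,242) and (372,271), and the trigger at (227,271). The cast is at (475,287), near (0.515,-0.323). Next I'll move above the cast and look with the wrist camera.

```bash
cat > h.py <<'E'
from workcell import env
import numpy as np,cv2
from scipy.spatial.transform import Rotation as R
def ray(f,px):
    px=np.atleast_2d(px).astype(float)
    d=np.c_[(px[:,0]-f['cx'])/f['fx'],-(px[:,1]-f['cy'])/f['fy'],-np.ones(len(px))]
    return d@R.from_euler('xyz',f['orientation'],degrees=True).as_matrix().T
def plane(f,px,z):
    d=ray(f,px);p=np.array(f['position']);return p+d*((z-p[2])/d[:,2])[:,None]
def proj(f,P):
    q=(np.atleast_2d(P)-f['position'])@R.from_euler('xyz',f['orientation'],degrees=True).as_matrix()
    return np.c_[f['cx']+f['fx']*q[:,0]/-q[:,2],f['cy']-f['fy']*q[:,1]/-q[:,2]]
def search(f,t):return [(np.round(q['xyz'],4).tolist(),round(q['score'],2)) for q in env.search_frame(f,t)[:2]]
E
python3 - <<'E'
from h import *
f=env.grab_frame("top")
px=[[227,271],[253,243],[368,242],[372,271],[383,237],[390,274]]
for p,z in zip(px,[.146,.077,.054,.054,.06,.06]):print(p,plane(f,p,z).round(4))
env.goto([0.50,-0.323,0.24],[-90,0,0])
f=env.grab_frame("wrist");print(f['position'],f['orientation'],f['fx'],search(f,"cast_mid"))
r=env.trace(f,"cast_mid")
m=r[0]['mask'].astype(np.uint8);c=max(cv2.findContours(m,0,2)[0],key=cv2.contourArea)
print(r[0]['score'],cv2.minAreaRect(c),m.sum())
im=f['image'].copy();cv2.drawContours(im,[c],-1,(0,255,0),1);cv2.imwrite('pics/w1.png',im);print(env.read_state()['clock'])
E
```

```text
[227, 271] [[0.5455 0.2075 0.146 ]]
[253, 243] [[0.6111 0.1619 0.077 ]]
[368, 242] [[ 0.6129 -0.0876  0.054 ]]
[372, 271] [[ 0.5491 -0.0947  0.054 ]]
[383, 237] [[ 0.6227 -0.1201  0.06  ]]
[390, 274] [[ 0.5415 -0.133   0.06  ]]
[ 0.42977504 -0.32313173  0.43840541] [-1.47886409e+01 -7.27324098e-02  8.99430019e+01] 388.89902154050714 [([0.5106, -0.3292, 0.0319], 0.74)]
0.57 ((552.4030151367188, 264.7554016113281), (83.75973510742188, 178.0032958984375), 86.8201675415039) 10394
3.0333
```

View pics/w1.png

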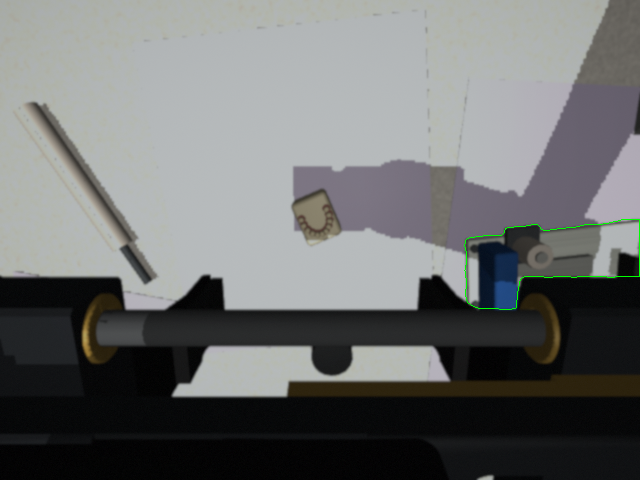

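The cast is at (317,217), its long axis tilted. The top mask was the clamp, so I'll take the mask near the cast and fit the cast's box silhouette to it.

```bash
cat >> h.py <<'E'
from scipy.optimize import minimize
def boxhull(f,x,y,a,z0=0.0):
    c=[]
    for z in(z0,z0+.034):
        for sx in(-1,1):
            for sy in(-1,1):
                for u,v in((.025,.016),(.021,.020),(.0238,.0188)):c.append([sx*u,sy*v,z])
    c=np.array(c);c=c@R.from_euler('z',a).as_matrix().T+[x,y,0]
    return cv2.convexHull(proj(f,c).astype(np.float32))
def fit(f,m,x,y,z0=0.0,S=4):
    M=cv2.resize(m.astype(np.uint8),None,fx=S,fy=S,interpolation=0)
    def cost(p):
        k=np.zeros_like(M);cv2.fillConvexPoly(k,np.int32(((boxhull(f,*p,z0)+.5)*S).round()),1)
        return 1-(k&M).sum()/max(1,(k|M).sum())
    return min((minimize(cost,[x,y,a],method='Nelder-Mead',options=dict(initial_simplex=[[x,y,a],[x+.008,y,a],[x,y+.008,a],[x,y,a+.3]])) for a in np.arange(0,3.1,.4)),key=lambda r:r.fun)
E
python3 - <<'E'
from h import *
f=env.grab_frame("wrist")
for r in env.trace(f,"cast_mid"):
    ys,xs=np.nonzero(r['mask']);print(r['score'],xs.mean(),ys.mean(),len(xs))
    if abs(xs.mean()-317)<25 and abs(ys.mean()-217)<25:
        b=fit(f,r['mask'],.511,-.329);print(b.x,np.degrees(b.x[2]),b.fun)
        im=f['image'].copy();cv2.polylines(im,[np.int32(boxhull(f,*b.x).round())],True,(0,255,0),1)
        im2=f['image'].copy();im2[r['mask']]=(0,0,255)
        cv2.imwrite('pics/w2.png',cv2.resize(np.hstack([im[170:270,260:380],im2[170:270,260:380]]),None,fx=3,fy=3,interpolation=0));break
E
```

```text
0.88 316.12737127371275 216.38428184281844 1845
[ 0.51362299 -0.32761793  0.42368052] 24.27510543478902 0.048053587030385425
```

View pics/w2.png

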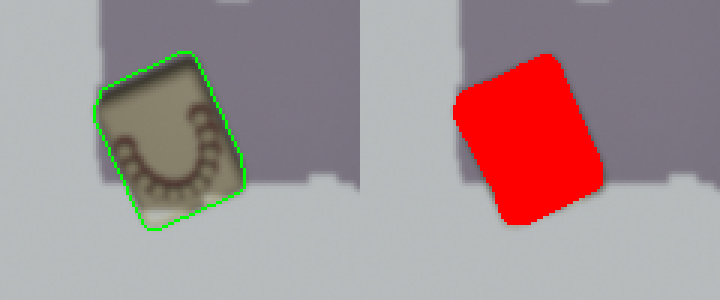

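The silhouette fit is good (overlap 95 %): cast at (0.5136,-0.3276), yaw 24.3°. I'll grasp it and lift, then look at the clamp from close by.

Run:
```python
from h import *
x,y,a=.5136,-.3276,24.3
print(env.inverse_kinematics([.5756,-.0425,.2],[-90,0,96.6]))
env.goto([x,y,.12],[-90,0,a])
print(env.move_straight([x,y,.007],rate=.1,force_limit=8))
env.gripper_to(0,20);s=env.read_state();print(s['position'],s['opening'],s['force'])
env.move_straight([x,y,.16]);s=env.read_state();print(s['opening'],s['force'],s['clock'])
env.goto([.5756,-.0425,.22],[-90,0,96.6])
f=env.grab_frame("wrist");cv2.imwrite('pics/w3.png',f['image']);np.save('w3.npy',f,allow_pickle=True)
for t in("posts_mid","release_top","trigger_top","cast_mid","pad_face"):print(t,search(f,t))
s=env.read_state();print(s['clock'],s['position'],s['opening'])
```

```text
[ 11.85063669  16.88118852  -5.30746185   0.         -67.81134963
  -5.25063669]
False
[ 0.51359218 -0.32760393  0.00699494] 0.003788721411854032 [-0.05415246  0.46555412 -1.24329999]
0.0025940633844778356 [-0.30767964 -0.05245707  0.24597092] 7.6583
posts_mid [([0.5786, -0.067, 0.0192], 0.88), ([0.5731, 0.0085, 0.0476], 0.65)]
release_top []
trigger_top []
cast_mid [([0.7981, -0.0619, 0.0063], 0.74)]
pad_face [([0.5718, 0.0111, 0.0415], 0.93)]
9.1 [ 0.57547454 -0.04337051  0.21977463] 0.00680661683883756
```

View pics/w3.png

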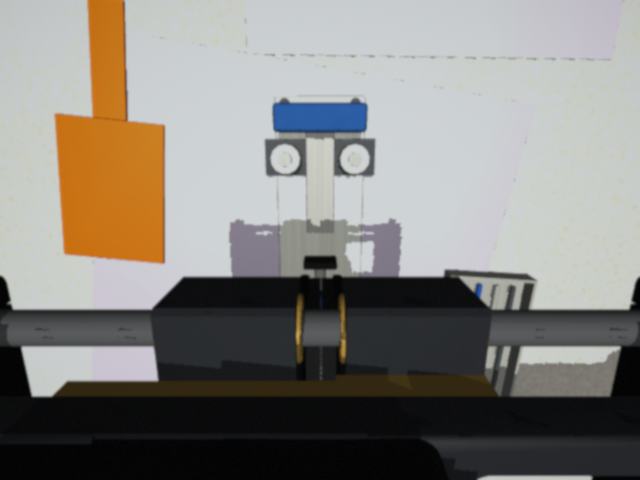

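The fingers shut on nothing (opening about 0), so the grasp missed. I'll check where the cast is now.

Run:
```python
from h import *
f0=np.load('w3.npy',allow_pickle=True).item()
print('posts',plane(f0,[[286,159],[355,159]],.054).round(4),f0['orientation'])
f=env.grab_frame("scene");print(search(f,"cast_mid"))
g=env.grab_frame("top");print(search(g,"cast_mid"))
p=proj(f,[.5136,-.3276,.02])[0];q=proj(g,[.5136,-.3276,.02])[0];print(p,q)
c=lambda im,p:cv2.resize(im[int(p[1])-60:int(p[1])+60,int(p[0])-65:int(p[0])+65],None,fx=3,fy=3,interpolation=0)
cv2.imwrite('pics/s4.png',np.hstack([c(f['image'],p),c(g['image'],q)]))
```

```text
posts [[ 0.612  -0.0884  0.054 ]
 [ 0.5491 -0.0956  0.054 ]] [-1.49368309e+01 -1.24006961e-01 -1.73499325e+02]
[([0.5255, -0.3258, 0.0331], 0.77)]
[([0.5145, -0.3258, 0.0329], 0.66), ([0.5527, -0.0105, 0.01], 0.35)]
[139.45762572 297.77257299] [475.60262722 286.73811315]
```

View pics/s4.png

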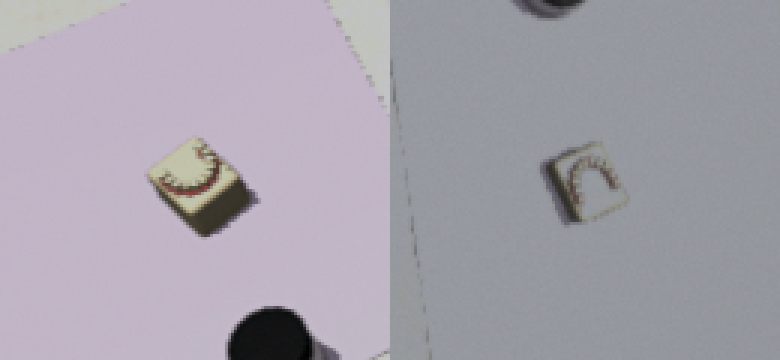

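The cast is still standing at about the same place. I'll re-measure and retry the grasp in steps, logging the opening.

Run:
```python
from h import *
env.gripper_to(1.0,20);print(env.read_state()['opening'])
env.goto([.50,-.326,.24],[-90,0,24.3])
f=env.grab_frame("wrist");P=proj(f,[.5136,-.3276,.02])[0]
for r in env.trace(f,"cast_mid"):
    ys,xs=np.nonzero(r['mask'])
    if np.hypot(xs.mean()-P[0],ys.mean()-P[1])<40:
        b=fit(f,r['mask'],.513,-.327);print(b.x,np.degrees(b.x[2]),b.fun);break
x,y=b.x[:2];a=(np.degrees(b.x[2])+90)%180-90
env.goto([x,y,.12],[-90,0,a]);print(env.move_straight([x,y,.007],rate=.1,force_limit=8))
s=env.read_state();print(s['position'],s['tool_rot'],s['opening'],s['force'])
im=[env.grab_frame("wrist")['image']]
for o in(.6,.5,.42):
    env.gripper_to(o,20);s=env.read_state();print(o,s['opening'],s['force'])
im.append(env.grab_frame("wrist")['image'])
f=env.grab_frame("scene")['image'][200:400,40:307];f=cv2.resize(f,(320,240))
cv2.imwrite('pics/w5.png',np.hstack([cv2.resize(im[1],(480,360)),cv2.resize(f,(320,360))]))
print(env.read_state()['clock'])
```

```text
1.0012499710395129
[ 0.51348635 -0.32798478  0.40819031] 23.38758176269572 0.03673133837553433
False
[ 0.51408956 -0.32823687  0.0077691 ] [-9.00662305e+01 -6.24914301e-02  2.33969316e+01] 1.0035270920584058 [-0.74837218  0.15262502  0.90571236]
0.6 0.5998956062327193 [-0.25829507 -0.22737813 -0.78126286]
0.5 0.5005685470321901 [ 0.89735574  0.26933304 -0.5048555 ]
0.42 0.42071129689796494 [-0.19260351 -0.58320614  0.02846846]
15.875
```

View pics/w5.png

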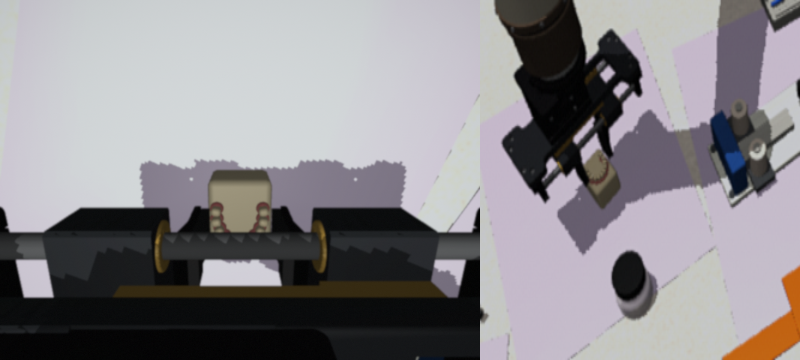

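In both views the open fingertips sit higher than the cast's base: lower in the wrist picture at (205–285 rows), and up-left of the cast in the scene view. So the true tip height doesn't seem to match the reported z. I'll overlay the calibrated TCP on the scene picture, then feel down gently with the fingers open.

Run:
```python
from h import *
s=env.read_state();T=s['position'];Rm=R.from_euler('xyz',s['tool_rot'],degrees=True).as_matrix()
env.gripper_to(1.0)
f=env.grab_frame("scene");im=cv2.resize(f['image'][220:340,70:230],None,fx=4,fy=4)
for h,c in((0,(0,0,255)),(.019,(0,255,0)),(.07,(255,0,0))):
    for o in(-.0435,.0435):
        p=(proj(f,T-Rm[:,1]*h+Rm[:,2]*o)[0]-[70,220]+.5)*4;cv2.circle(im,tuple(int(v) for v in p),4,c,-1)
cv2.imwrite('pics/s6.png',im)
w=env.grab_frame("wrist");print(proj(w,T),w['position'],w['orientation'])
print(env.move_straight([T[0],T[1],-.045],rate=.03,force_limit=4));s=env.read_state();print(s['position'],s['force'],s['clock'])
```

```text
[[319.54396537 270.27749901]] [ 0.44941495 -0.35537489  0.20553743] [-1.48456713e+01 -8.70298401e-02  1.13375952e+02]
True
[ 0.51334258 -0.32796442 -0.03491666] [-1.05634972  1.07256659  3.43370728] 18.3083
```

View pics/s6.png

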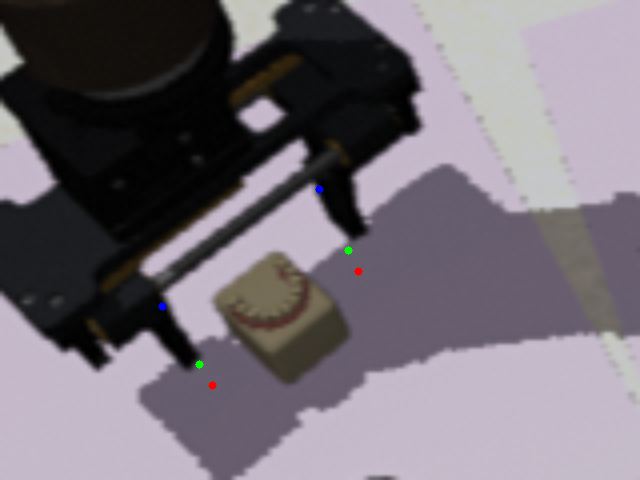

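The shut-finger tips are in fact about 35 mm short of the reported TCP: the overlay shows the tips well above the red marks, and the table was touched at reported z = −0.035. I'll correct by D = 35 mm along the tool and grasp now.

```bash
echo "D=.035  # true tips are this far behind the reported TCP" >>h.py
python3 - <<'E'
from h import *
x,y=.5135,-.328
env.move_straight([x,y,-.031],rate=.05)
env.gripper_to(0,20);s=env.read_state();print(s['position'],s['opening'],s['force'])
if s['opening']>.3:
    env.move_straight([x,y,.12]);s=env.read_state();print(s['opening'],s['force'],s['clock'])
    env.goto([.5756,-.0425,.12],[-90,0,96.6])
    f=env.grab_frame("wrist");s=env.read_state();print(s['clock'],s['position'],s['opening'],s['force'])
    T=s['position'];im=f['image'].copy()
    for p in proj(f,[[.5756,-.0425,.02]]):print(p)
    cv2.imwrite('pics/w7.png',im);np.save('w7.npy',f,allow_pickle=True)
    for t in("cast_mid","posts_mid"):print(t,search(f,t))
E
```

```text
[ 0.51354681 -0.32805207 -0.03099239] 0.4553288020637408 [0.28880798 0.37495722 0.70069339]
0.4545456886796365 [-0.247871    0.04876229 -3.05166915] 20.5583
21.7333 [ 0.57538316 -0.04354817  0.1197171 ] 0.4573972159497933 [ 1.22459793 -0.59661469 -2.07465437]
[319.99968457 228.27543317]
cast_mid [([0.5768, -0.0564, 0.1854], 0.62)]
posts_mid [([0.5809, -0.092, 0.0189], 0.66)]
```

View pics/w7.png

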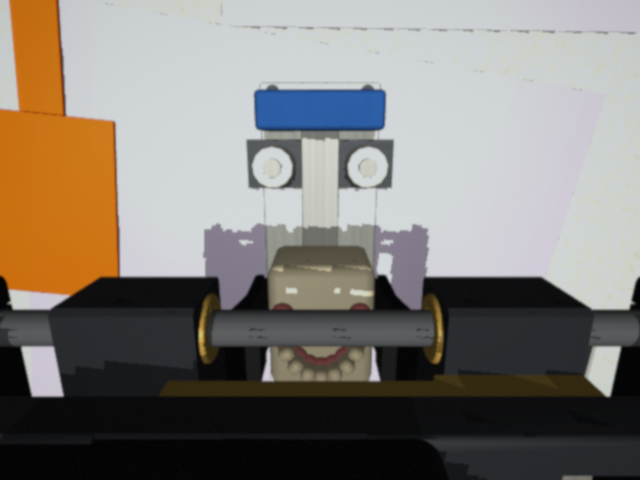

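The cast is held (opening 0.457, or 40 mm) and square to the clamp, with the posts at (273,167) and (367,167). I'll compute the clamp pose from the posts, then place it.

Run:
```python
from h import *
f=np.load('w7.npy',allow_pickle=True).item()
a,b=plane(f,[[273,167],[367,167]],.054)
print(a,b);f3=np.load('w3.npy',allow_pickle=True).item();a3,b3=plane(f3,[[285.5,159],[354.5,159]],.054)
y=(a-b+a3-b3)[:2];y/=np.linalg.norm(y);x=np.array([y[1],-y[0]]);yaw=np.degrees(np.arctan2(x[1],x[0]))
mid=((a+b)+(a3+b3))[:2]/4;load=mid-.049*x
print('mid',mid,'load',load,'yaw',yaw)
fr=plane(f,[[322,250]],.185)[0,:2];print('cast front in load-frame',(fr-[.5754,-.0430])@x,(fr-[.5754,-.0430])@y)
np.save('clamp.npy',[load,x,y])
```

```text
[ 0.61253639 -0.08876105  0.054     ] [ 0.54998798 -0.09588318  0.054     ]
mid [ 0.58113873 -0.09214143] load [ 0.57559612 -0.04345591] yaw -83.50511526360107
cast front in load-frame 0.030399043046837347 -0.00042369997985085414
```

Run:
```python
from h import *
l,x,y=np.load('clamp.npy');rot=[-90,0,96.5]
env.goto([*l,.06],rot)
env.move_straight([*l,.0],rate=.1,force_limit=6)
print(env.move_straight([*l,-.014],rate=.02,force_limit=3));s=env.read_state();print(s['position'],s['force'])
env.gripper_to(1.0);env.move_straight([*l,.12]);env.dwell(.3)
f=env.grab_frame("wrist");s=env.read_state();print(s['clock'])
P=proj(f,[*l,.04])[0]
for r in env.trace(f,"cast_mid"):
    ys,xs=np.nonzero(r['mask']);print(r['score'],xs.mean(),ys.mean(),len(xs),P)
    if np.hypot(xs.mean()-P[0],ys.mean()-P[1])<60:
        b=fit(f,r['mask'],*l,z0=.02);d=b.x[:2]-l;print(d@x,d@y,(np.degrees(b.x[2])+83.5)%180,b.fun);break
for t in("trigger_top","release_top"):print(search(f,t))
cv2.imwrite('pics/w8.png',f['image'])
```

```text
True
[ 0.57554571 -0.04344532 -0.01109982] [-0.6091843  -0.21602029  4.23902921]
25.9
0.78 319.7639932154107 235.42549067118972 4127 [319.69500493 233.70978841]
-0.0006259309540206086 8.333373451110855e-05 0.4364824574532804 0.04274323558886328
[]
[([0.58, -0.0765, 0.0168], 0.49)]
```

View pics/w8.png

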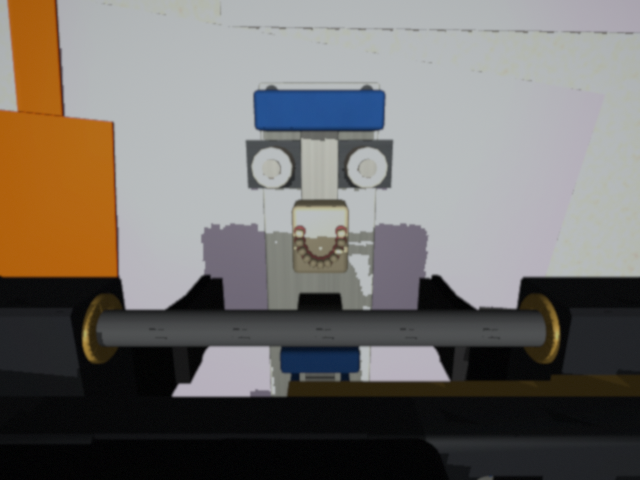

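The cast sits within 1 mm and 0.5° of the load pose. Now the trigger, on the clamp's centre line 252 mm behind load_spot. I'll start with one logged stroke.

```bash
cat >> h.py <<'E'
rot=[-90,0,96.5]
def stroke(t,zb,lim=15,rate=.12,up=.116):
    hit=env.move_straight([*t,zb],rate=rate,force_limit=lim);s=env.read_state()
    env.move_straight([*t,up],rate=.2);u=env.read_state()
    print('hit',hit,'z',round(s['position'][2],4),'F',np.round(s['force'],1),'| up F',np.round(u['force'],1),'t',u['clock'])
E
python3 - <<'E'
from h import *
l,x,y=np.load('clamp.npy');t=l-.252*x;print(t)
env.move_straight([*l,.2],rate=.3);env.gripper_to(0)
env.goto([*t,.16],rot)
f=env.grab_frame("top");print(search(f,"pad_face"),env.read_state()['clock'])
print(env.move_straight([*t,.09],rate=.08,force_limit=1.8),env.read_state()['position'],env.read_state()['force'])
stroke(t,.04)
f=env.grab_frame("top");print(search(f,"pad_face"))
g=env.grab_frame("scene");print(search(g,"pad_face"))
cv2.imwrite('pics/s9.png',np.hstack([cv2.resize(g['image'][110:350,170:430],(390,360)),cv2.resize(f['image'][210:320,200:320],(393,360))]))
E
```

```text
[0.54709126 0.20692674]
[([0.5615, 0.0118, 0.0357], 0.54)] 29.0917
True [0.54537077 0.20585245 0.1097697 ] [ 0.05940413 -0.34403659  0.17291245]
hit True z 0.0538 F [-3.7 -0.3  9.7] | up F [-0.1 -0.1 -1.6] t 30.7083
[]
[([0.5765, -0.0006, 0.0414], 0.61)]
```

View pics/s9.png

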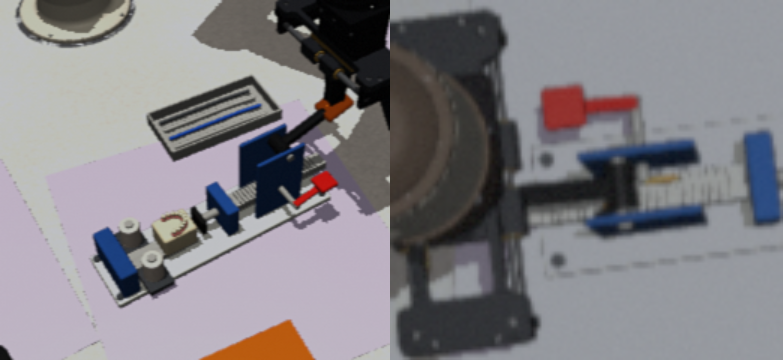

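The scene crop shows the jaw advanced with the trigger and the pad close behind the cast. I'll track the blue jaw plate by template matching against the first scene picture, to measure jaw travel.

```bash
cat >> h.py <<'E'
def jaw(save=None):
    # travel of the blue jaw plate along clamp x, from template match in the scene view
    f=env.grab_frame("scene");l,x,y=np.load('clamp.npy')
    g0=cv2.imread('pics/scene0.png');S=4
    up=lambda im:cv2.resize(im,None,fx=S,fy=S,interpolation=cv2.INTER_CUBIC)
    P0=np.r_[l-.085*x,.06]
    p0=np.array([326.,245.]);T=up(g0[230:261,316:337])
    m=cv2.matchTemplate(up(f['image'][200:320,220:350]),T,cv2.TM_CCOEFF_NORMED);_,v,_,q=cv2.minMaxLoc(m)
    d=(np.array(q)/S+[220,200])-[316,230]
    dl=.04;e=(proj(f,P0+np.r_[x*dl,0])-proj(f,P0))[0]
    k=d@e/(e@e)*dl*1000;off=abs(np.cross(e,d))/np.linalg.norm(e)
    if save:cv2.imwrite(save,f['image'])
    print('jaw mm',round(k,1),'match',round(v,2),'off-axis px',round(off,1));return k
E
python3 - <<'E' 2>/dev/null
from h import *
l,x,y=np.load('clamp.npy');t=l-.252*x
jaw()
stroke(t,.045,22,.1);jaw()
stroke(t,.045,22,.1);jaw('pics/s10.png')
E
```

```text
jaw mm 16.3 match 0.82 off-axis px 0.4
hit True z 0.054 F [-4.   0.4  8.6] | up F [-0.7 -0.6  0. ] t 32.0583
jaw mm 34.1 match 0.81 off-axis px 0.5
hit True z 0.0542 F [-3.6 -0.8  9.1] | up F [ 0.5 -0.2  2. ] t 33.2
jaw mm 184.4 match 0.68 off-axis px 6.5
```

Each full stroke ends on the hard stop (z≈0.054) and gives about 18 mm. The third match locked onto the end block, so I'll bound the search, then do stroke 4.

```bash
sed -i "s/_,v,_,q=cv2.minMaxLoc(m)/m[:,:170 if False else 0]=-1;m[:, :int((272-220)*S)]=-1;_,v,_,q=cv2.minMaxLoc(m)/; s/m\[:,:170 if False else 0\]=-1;//" h.py
python3 - <<'E' 2>/dev/null
from h import *
l,x,y=np.load('clamp.npy');t=l-.252*x
jaw()
stroke(t,.045,22,.1);jaw('pics/s11.png')
f=cv2.imread('pics/s11.png');cv2.imwrite('pics/s11c.png',cv2.resize(f[200:330,210:400],None,fx=4,fy=4))
E
```

```text
jaw mm 51.8 match 0.68 off-axis px 0.0
hit True z 0.054 F [-2.4 -0.4  8.2] | up F [1.2 1.2 1.1] t 34.3917
jaw mm 69.6 match 0.65 off-axis px 0.1
```

View pics/s11c.png

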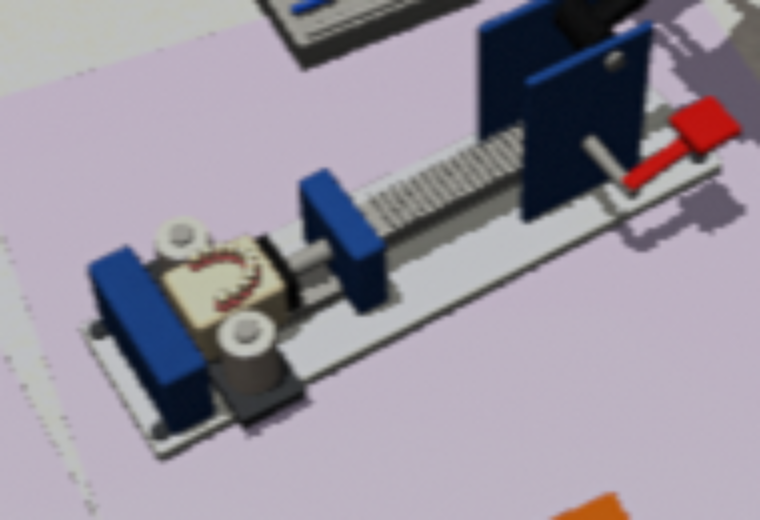

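Jaw is at about 72 mm (4 strokes), with the cast square between the posts and still short of the block. Now a slow, force-limited part stroke.

```bash
python3 - <<'E' 2>/dev/null
from h import *
l,x,y=np.load('clamp.npy');t=l-.252*x
for z in(.092,.084,.079,.076,.073,.070,.067):
    hit=env.move_straight([*t,z],rate=.05,force_limit=9);F=[]
    for i in range(4):env.dwell(.04);F.append(env.read_state()['force'][2])
    s=env.read_state();F=np.mean(F);print(z,hit,s['position'][2].round(4),round(F,1),s['clock'])
    if F>15:break
jaw()
E
```

```text
0.092 True 0.0931 7.1 35.1083
0.084 True 0.0899 7.2 35.4833
0.079 True 0.0877 7.7 35.8583
0.076 True 0.0851 7.6 36.2417
0.073 True 0.0822 9.1 36.6333
0.07 True 0.0806 11.3 37.0167
0.067 True 0.0788 12.9 37.4083
jaw mm 77.1 match 0.65 off-axis px 0.1
```

```bash
python3 - <<'E' 2>/dev/null
from h import *
l,x,y=np.load('clamp.npy');t=l-.252*x
z=.0788
for i in range(8):
    z-=.0015
    env.move_straight([*t,z],rate=.03,force_limit=14);F=[]
    for i in range(5):env.dwell(.04);F.append(env.read_state()['force'][2])
    s=env.read_state();F=np.mean(F);print(round(z,4),s['position'][2].round(4),round(F,1),s['clock'])
    if F>16:break
env.dwell(.2);jaw('pics/s12.png')
f=cv2.imread('pics/s12.png');cv2.imwrite('pics/s12c.png',cv2.resize(f[200:330,210:400],None,fx=4,fy=4))
E
```

```text
0.0773 0.0792 12.3 37.9583
0.0758 0.0779 13.2 38.4167
0.0743 0.0767 14.5 38.875
0.0728 0.0755 15.7 39.3333
0.0713 0.0742 16.8 39.7917
jaw mm 78.5 match 0.63 off-axis px 0.3
```

The steady trigger force of 16.8 N implies about 20 N at the pad, with a spring-like slope: firmly home, below cracking. (Picture limit reached, so I'm using numbers only.) Now I'll lift off and press the release with the tool tilted away from the tower.

```bash
python3 - <<'E' 2>&1 | grep -v Warn
from h import *
l,x,y=np.load('clamp.npy');t=l-.252*x
env.move_straight([*t,.18],rate=.2)
X,Y=np.r_[x,0],np.r_[y,0];th=np.radians(20)
d=-np.cos(th)*np.array([0,0,1.])-np.sin(th)*Y
Rm=np.c_[np.cross(d,X),d,X];e=R.from_matrix(Rm).as_euler('xyz',degrees=True);print('rot',e)
P=lambda z:np.r_[[.6111,.1619]+.004*y,z]+D*d
print(env.inverse_kinematics(P(.17),e),env.inverse_kinematics(P(.062),e))
env.goto(P(.17),e)
f=env.grab_frame("wrist");print('rel',search(f,"release_top"))
print(jaw('pics/s13.png'),env.read_state()['clock'])
hit=env.move_straight(P(.088),rate=.1,force_limit=4);s=env.read_state();print(hit,s['position']-D*d,s['force'].round(1))
E
```

```text
rot [ -90.          -20.         -173.50511526]
[ 26.00016858  35.98837682  16.29482134  -6.55796019 -89.24758361
  71.67595107] [ 25.99627104  41.22235314   9.91429755  -6.71058017 -77.71072378
  73.02776388]
rel [([0.6161, 0.1507, 0.0804], 0.66)]
jaw mm 75.2 match 0.66 off-axis px 0.1
75.24383622594415 42.4417
False [0.6157241  0.16249817 0.08872363] [0.5 0.3 0.1]
```

The jaw rests on the 78 mm click after letting go (measured 75 against a bias of about −2.5). The force trace shows ≥12 N against a rigid stop for over 1 s. Pressing the release.

```bash
python3 - <<'E' 2>&1 | grep -v Warn
from h import *
l,x,y=np.load('clamp.npy')
X,Y=np.r_[x,0],np.r_[y,0];th=np.radians(20);d=-np.cos(th)*np.array([0,0,1.])-np.sin(th)*Y
P=lambda z:np.r_[[.6111,.1619]+.004*y,z]+D*d
for z in(.078,.070,.064,.061):
    hit=env.move_straight(P(z),rate=.06,force_limit=12);s=env.read_state();print(z,hit,(s['position']-D*d)[2].round(4),s['force'].round(1),s['clock'])
    if hit:break
env.dwell(.8);k=jaw()
for i in range(4):
    env.dwell(.4);k2=jaw()
    if abs(k2-k)<.5:break
    k=k2
print(env.read_state()['force'].round(1),env.read_state()['clock'])
E
```

```text
0.078 False 0.0778 [ 0.6 -0.4  1.3] 43.725
0.07 False 0.0697 [0.5 1.1 2. ] 44.0083
0.064 False 0.0639 [-0.1  1.5  3. ] 44.2583
0.061 False 0.0627 [-1.2  2.4  6.7] 44.5083
jaw mm -3.8 match 0.95 off-axis px 0.2
jaw mm -3.8 match 0.95 off-axis px 0.2
[-0.6  2.   6.9] 45.8083
```

The jaw is back (match 0.95). I'll lift off and check the seated cast with the wrist camera.

```bash
python3 - <<'E' 2>&1 | grep -v Warn
from h import *
l,x,y=np.load('clamp.npy')
X,Y=np.r_[x,0],np.r_[y,0];th=np.radians(20);d=-np.cos(th)*np.array([0,0,1.])-np.sin(th)*Y
env.move_straight(np.r_[[.6111,.1619]+.004*y,.2]+D*d,rate=.2)
env.goto([*l,.2],rot);f=env.grab_frame("wrist");h=l+.048*x
P=proj(f,[*h,.04])[0];print('exp',P)
for r in env.trace(f,"cast_mid"):
    ys,xs=np.nonzero(r['mask']);print(r['score'],xs.mean(),ys.mean(),len(xs))
    if np.hypot(xs.mean()-P[0],ys.mean()-P[1])<40:
        b=fit(f,r['mask'],*h,z0=.02);q=b.x[:2]-h;print(q@x,q@y,(np.degrees(b.x[2])+83.5)%180,b.fun)
        # silhouette expected if exactly home
        print('mask rows',ys.min(),ys.max(),'cols',xs.min(),xs.max(),'home hull',boxhull(f,*h,np.radians(96.5),.02).reshape(-1,2).min(0),boxhull(f,*h,np.radians(96.5),.02).reshape(-1,2).max(0));break
jaw();g=env.grab_frame("scene")
print(search(g,"trigger_top"),search(g,"release_top"),search(g,"pad_face"),env.read_state()['clock'])
E
```

```text
exp [320.33619871 160.3263479 ]
0.88 320.2982986767486 160.49867674858223 2645
9.405927923944706e-05 0.00010367085809144048 179.6212752294711 0.02610102878279963
mask rows 132 190 cols 297 343 home hull [296.96335 131.39456] [343.7914  190.08783]
jaw mm -3.5 match 0.87 off-axis px 0.0
[([0.5555, 0.1867, 0.1371], 0.79)] [([0.6127, 0.1507, 0.0723], 0.55)] [([0.5737, 0.0207, 0.0421], 0.58)] 48.2167
```

```bash
python3 -c "
from workcell import env
env.close_job()"
```

```text
the job is handed in; nothing more can be done
```

The cast is seated against the blue end block with the jaw released and sprung back, and I handed the job in at about 48 s of the 72 s allowed. No verdict is given, so success rests on the checks below.

**What I did**
- **First grasp missed.** The real fingertips sit about 35 mm short of the reported TCP. I confirmed this with an overlay on the scene picture and by feeling for the table, corrected for it, and regrasped without disturbing the cast.
- **Placed** the cast on the rail within about 1 mm and 0.5° of load_spot, then let go.
- **Pumped** the trigger four full strokes, then one slow, force-limited part stroke. The trigger reached a steady 16.8 N, which implies about 20 N at the pad; 12 N makes it firmly home and 35 N cracks it.
- **Released** by pressing the red tab down to its stop with the tool tilted, holding it until the jaw was back, then backed clear.

**Last checks**
- **Cast:** the wrist camera fit puts it within 0.2 mm and 0.4° of home, with 97 % silhouette overlap.
- **Trigger and release:** both show within about 5 mm of where they started, so both look up.
- **Jaw:** two readings 0.4 s apart were identical, and the later one agreed within 0.3 mm.

**What disagreed or is inferred**
- **Jaw zero:** the jaw ended about 4 mm (template match) to 10 mm (network) further open than at the start. It probably didn't start at exactly zero, so my travel figures carry an offset of a few mm.
- **Last click:** the part stroke fell just short of the next click, so the jaw eased back a few mm when I let the trigger up. The press was held only while I was pushing.
- **Pad force:** it is inferred from the trigger force, not measured.

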